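# Sand the glued seam, then hold the spring jaw open

## Robot

A 6-joint arm with a two-finger parallel gripper is mounted at the origin on the work surface. World frame = base frame: x ahead of the robot, y to its left, z up, the work surface at z = 0. Lengths are in m, angles in degrees, forces in N, time in s.
With the tool pointing down it reaches from about 0.4 to 0.925 m from the base axis. Payload 3.4 kg.
Tool frame: the origin (TCP) lies at the very end of the fingers, on their centre line; the grasp point (between the pads) lies 19 mm behind it; z points along the fingers, y is the line along which they close (so a half turn about z gives the same grasp; the last joint's range is limited). The gripper opens to 85 mm and grips with 20 to 120 N. Pads are 22 mm wide; open, the fingers measure 114 mm over their backs; the gripper's body (76 mm by 85 mm) begins 54 mm behind the grasp point. The pads swing forward as they close: fully open they stand 13 mm farther back than shut.
Start: joints at [66.32, 17.578, 86.31, -0, 76.112, -4.211], TCP at [0.192, 0.542, 0.231] pointing down, gripper open.
Joint ranges: [-179.03, 179.03], [-60, 130.46], [8.19, 133.38], [-81.62, 261.62], [5.75, 156.47], [-153.77, 153.77]. Speed limits (degrees/s): [147.25, 147.25, 180, 180, 180, 180].

## Interface

Orientations are given as [roll, pitch, yaw] about the fixed x, y, z axes, in that order (R = Rz(yaw) Ry(pitch) Rx(roll)).
In Python, from station import ctrl gives the robot as it stands.
- The arm moves only by the tool drive_tool, never from a script. Its argument "commands" is a list of rows, each a list of 5 numbers: the opening, from 0 (shut) to 1 (fully open), then the shift along the tool's x, y, z as a fraction of full scale, then the turn about the tool's z as a fraction of full scale. A call has 1 to 5 rows; each row shifts and turns the commanded pose from where the row before left it, along the tool's axes as they then stand; what a row does not reach is not made up. Full scale, the value 1, is 20 mm for a shift and 0.1 rad for a turn. A row lasts 1/12 s, in which the tool goes at most 41.7 mm and 7.16 degrees, less where a joint would pass 70% of its speed; a pose out of reach is approached as far as the arm can. A call with a number of a shift or a turn outside -1 to 1 is refused whole. A call with a gripper value outside its range is refused whole. The fingers move at their own pace and stop on an object; "newtons" is the grip in N (left out, the last holds). Time passes only in rows, so rows that do not move let the fingers close. It gives the time, the measured TCP pose, the force, the opening and the grip force at its end, in the units of the state.
- ctrl.get_state(): the state, without advancing time (a new reading comes with each control period).
- ctrl.read_camera(name): name is "scene" or "top" or "wrist"; returns the picture (420x560x3 uint8, red, green, blue); there is no depth.
- ctrl.camera_params(name): a dict with "fx", "fy", "cx", "cy" (pixels), "xyz" and "attitude" of the camera in the world; the wrist camera has in their place "tool_from_camera" (4x4, takes a point from camera to tool coordinates, whose origin is the TCP and whose axes are the flange's). Camera axes: x right, y down, z forward; pixel columns grow to the right and rows downward; lengths in m; the calibration is good to about 2 mm. A picture is of the moment at which its call begins: read the wrist's pose just before it. camera_params takes no time and is no camera call.
- ctrl.close_job(): hands the job in; it is judged then, once.
The state is a dict: "clock": time; "joints": joint angles; "joint_velocities": joint speeds; "joint_torque": joint torques, N m; "eef_pos": TCP position; "eef_rot": TCP orientation; "ft_force": force on the tool from outside, world axes, zero at the start; "wrist_torque": the same for the moment, N m; "grip_width": finger opening in m; "gripper_force": force on a finger pad.
Only numpy, scipy, OpenCV 4.12 (cv2) and the standard library are available. Lean on these libraries where they do the work, as an engineer would, in place of code of your own. Each camera call takes 0.05 s, during which the arm holds its last target. There are 200 camera calls.

## Task

The display box's new two-tone shelf board is clamped in the spring-jaw holder: with the blue sanding block, sole down and centred on the glue seam, make a slow, lightly pressed, unbroken stroke along the whole seam from the end nearer the robot to the far end, then set the block back on its cork mat, sole down, and let it go. Then pull the spring jaw back by its black knob until its pointer is level with the red marker, and finish while holding it there against the springs, so that the owner can lift the board out. Leave the board lying where it is and disturb nothing else on the table.

Things in the scene. Friction and masses are not known exactly. Their poses are not given: they have to be found in the camera images.
- block: blue sanding block with grey foam sole, 80 x 50 mm, 51 mm tall, about 160 g. Origin: centre of the sole's underside (uncompressed); x along its length, z up. Grip: a ridge along x, 76 mm long, 28 mm wide (y), 25 to 51 mm above the origin; the block below is 50 mm wide. The sole keeps full height up to about 2.4 N, then yields 1 mm per 1.5 N to a solid stop at 5 mm (10 N).
- mat: cork mat, 150 (x) x 120 (y) x 3 mm, fixed, its top at z = 3 mm; the block lies on it at the start. Origin: centre of its underside.
- shelf: shelf board, loose but clamped in the holder: pale and dark board glued edge to edge, 150 (x) x 90 (y) x 18 mm, about 160 g. Origin: centre of its underside, 24 mm above the table (top face 42 mm). The seam is the line y = 0 of the top face, along x; its -x end is nearer the robot. The jaws on both sides stand 6 mm below its top face.
- holder: spring-jaw holder, fixed: pale wooden bed 130 (x) x 340 (y) mm, top 24 mm above the table; steel guide rods along y; fixed aluminium jaw at its -y end, aluminium end block at its +y end (top 50 mm above the table). Origin: centre of its underside, at table height. +y: the way the spring jaw is pulled open. A thin scale strip with ticks runs along y on the bed's +x edge.
- jaw: spring jaw: dark steel carriage 85 x 62 mm, top 51 mm above the table, sliding along the holder's y. Origin: on the knob's axis, 24 mm above the table; axes as the holder's. Upright black knob, 24 mm across, 60 to 94 mm above the table. Springs push the jaw to -y: 9 N when clamped on the board, 1.8 N more per 10 mm pulled, 60 mm at most; let go, it flies back.
- pointer (a point): tip of the small black pointer on the jaw, 51 mm to the +x side of the knob axis, at the knob's y in the holder's frame, 31 mm above the table
- marker: red marker clip on the scale strip, fixed, 16 x 10 x 6 mm, with a raised red line across it. Origin: under its red line, 27 mm above the table; axes as the holder's. At the start it stands 22 to 40 mm to the +y side of the pointer; the pointer is level with it when both have the same y in the holder's frame.
- display_box: wooden display box with a closed glass door, empty, 200 mm wide, 220 mm tall, fixed; leave alone. Origin: centre of its underside.
- figurine: white ceramic cat, 55 mm across, 112 mm tall; bystander, leave alone. Origin: centre of its underside.
- glue: white glue bottle with a yellow label and orange cap, 42 mm across, 130 mm tall; bystander, leave alone. Origin: centre of its underside.
- cup: blue ceramic mug, 76 mm across, 85 mm tall; bystander, leave alone. Origin: centre of its underside.
- lidded_box: clear plastic box with a white lid and blue clips, 118 x 176 x 69 mm; bystander, leave alone. Origin: centre of its underside.
- pen: aluminium pen lying flat, 137 x 9 x 10 mm; bystander, leave alone. Origin: centre of its underside.
- wax: low round wax tin, brass-coloured with a grey lid, 68 mm across, 35 mm tall; bystander, leave alone. Origin: centre of its underside.

How it is judged (in metres and radians):
On the way, in this order (a step that is already met when the one before it is completed fails the run):
1. the held block presses flat on the seam at the end nearer the robot (x of block in the frame of shelf below -0.03 m and y of block in the frame of shelf between -0.015 and 0.015 m and contact force between block and shelf above 1.5 N and angle between block's own z axis and vertical below 0.2 rad and contact force between the fingers and block above 1 N), for 0.1 s.
2. still pressed, it passes the first quarter of the seam (x of block in the frame of shelf between -0.03 and -0.01 m and y of block in the frame of shelf between -0.015 and 0.015 m and contact force between block and shelf above 1.5 N and angle between block's own z axis and vertical below 0.2 rad and contact force between the fingers and block above 1 N), for 0.08 s.
3. still pressed, it passes the middle of the seam (x of block in the frame of shelf between -0.01 and 0.01 m and y of block in the frame of shelf between -0.015 and 0.015 m and contact force between block and shelf above 1.5 N and angle between block's own z axis and vertical below 0.2 rad and contact force between the fingers and block above 1 N), for 0.08 s.
4. still pressed, it passes the third quarter of the seam (x of block in the frame of shelf between 0.01 and 0.03 m and y of block in the frame of shelf between -0.015 and 0.015 m and contact force between block and shelf above 1.5 N and angle between block's own z axis and vertical below 0.2 rad and contact force between the fingers and block above 1 N), for 0.08 s.
5. still pressed, it reaches the far end of the seam (x of block in the frame of shelf above 0.03 m and y of block in the frame of shelf between -0.015 and 0.015 m and contact force between block and shelf above 1.5 N and angle between block's own z axis and vertical below 0.2 rad and contact force between the fingers and block above 1 N), for 0.08 s.
6. the block stands on its mat again, sole down, let go (x of block in the frame of mat between -0.06 and 0.06 m and y of block in the frame of mat between -0.05 and 0.05 m and height (world z) of block below 0.01 m and angle between block's own z axis and vertical below 0.1 rad and contact force between the fingers and block below 0.1 N and linear speed of block below 0.02 m/s), for 0.2 s.
7. the spring jaw is held at the red marker (y of pointer in the frame of marker between -0.004 and 0.004 m and linear speed of jaw below 0.01 m/s and contact force between the fingers and jaw above 4 N and distance of shelf from where it was at the start of the episode below 0.01 m and angle between shelf's own z axis and vertical below 0.05 rad), for 0.3 s.
At the end, for the whole second after the job is handed in: Fingers still hold the spring jaw (over 4 N), pointer within 4 mm of the red marker along the slide, still; block sole down on the cork mat (centre within 60 x 50 mm of the mat's centre), let go, at rest; board flat on the holder within 10 mm of where it was (all of step 6 and all of step 7); the arm keeps its last pose, push and grip.
It fails at once if the block is dropped or thrown (linear speed of block above 0.6 m/s and contact force between the fingers and block below 0.1 N).
It fails at once if the block is pressed on the board with more than 25 N (contact force between block and shelf above 25 N).
It fails at once if the board is lifted or knocked out of place (distance of shelf from where it was at the start of the episode above 0.02 m or angle between shelf's own z axis and vertical above 0.15 rad).
It fails at once if a bystander is shifted (distance of any of figurine, glue, cup, lidded_box, pen, wax from where it was at the start of the episode above 0.02 m).
It fails at once if the robot strikes the display box (contact force between the arm and display_box above 3 N).
It also fails if it takes over 54 s, if anything falls off the work surface, if the arm or the gripper's body presses on something with over 40 N, if the wrist force passes 120 N, or if a joint passes its speed limit or range.

## Working session

There is one attempt and no reset: what is moved stays moved. The work goes in short steps, Python scripts to look and compute and a tool call to move; the robot and the scene stay as the last step left them, time stands still between calls to the robot, and variables do not carry over. Pictures are saved under pics/ and viewed, at most 10 in all, crops included, and the job is handed in when it is done.

Besides the shell and the picture viewer there is one more tool, called after ">>>" as name([rows], argument=value, ...), one row to a line, values as JSON. drive_tool: Moves the arm, as the interface text tells. Shift numbers are shares of 20 mm and turn numbers shares of 0.1 rad, none past 1 either way. Its arguments: {"type":"object","properties":{"commands":{"type":"array"},"newtons":{"type":"number"}},"required":["commands"]}

```bash
mkdir -p pics; ls
python3 - <<'E'
from station import ctrl
import cv2
for n in ("top","scene"):
    cv2.imwrite(f"pics/{n}0.png",ctrl.read_camera(n)[:,:,::-1]); print(n,ctrl.camera_params(n))
print(ctrl.camera_params("wrist")); print(ctrl.get_state())
E
```

```text
pics
top {'fx': 496.98547606266516, 'fy': 496.98547606266516, 'cx': 275.55407097019236, 'cy': 206.53907007269848, 'xyz': array([0.35624513, 0.05241712, 1.22229678]), 'attitude': array([-170.6620225 ,   -1.43003585,  -89.57787163])}
scene {'fx': 466.50362773460483, 'fy': 466.50362773460483, 'cx': 289.49573762636055, 'cy': 207.20766868860989, 'xyz': array([1.08186991, 0.38053776, 0.9392681 ]), 'attitude': array([-144.94447548,   -0.93596207,  124.75151469])}
{'fx': 291.8806492846848, 'fy': 291.8806492846848, 'cx': 282.10125932671235, 'cy': 208.1164822679191, 'tool_from_camera': array([[ 3.03630782e-04, -9.56900458e-01, -2.90415945e-01,
         7.39581868e-02],
       [ 9.99999306e-01, -3.99638296e-05,  1.17718047e-03,
        -1.20396770e-04],
       [-1.13805066e-03, -2.90416101e-01,  9.56899782e-01,
        -1.41983983e-01],
       [ 0.00000000e+00,  0.00000000e+00,  0.00000000e+00,
         1.00000000e+00]])}
{'clock': 0.1, 'joints': array([ 6.63217347e+01,  1.76180567e+01,  8.63739286e+01, -1.13743506e-04,
        7.61148455e+01, -4.20992305e+00]), 'joint_velocities': array([-0.10132314, -0.17349599, -0.17541514, -0.00239989, -0.1915619 ,
       -0.06413832]), 'joint_torque': array([ 7.46538844e-04, -4.58534539e+01, -2.52607960e+01, -2.48459610e-04,
        5.72778139e-03,  2.20750445e-05]), 'eef_pos': array([0.19139819, 0.54154482, 0.23048867]), 'eef_rot': array([-1.79893449e+02, -7.73247200e-03,  1.60531678e+02]), 'ft_force': array([0.47636816, 0.1421117 , 0.11729988]), 'wrist_torque': array([0.01528329, 0.01145255, 0.02907154]), 'gripper_force': 0.0, 'grip_width': 0.08547525739577934}
```

View pics/top0.png

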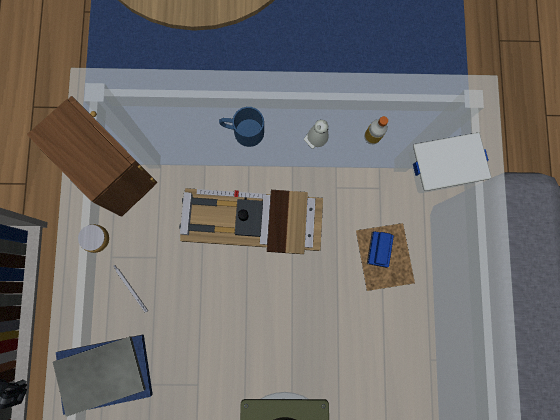

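View pics/scene0.png

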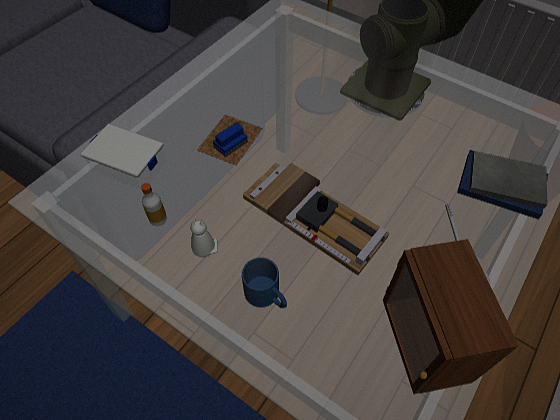

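```bash
cat > h.py <<'E'
import numpy as np, cv2
from scipy.spatial.transform import Rotation as R
from station import ctrl
def cam(n, st=None):
    p=ctrl.camera_params(n)
    K=np.array([[p['fx'],0,p['cx']],[0,p['fy'],p['cy']],[0,0,1]])
    if n=='wrist':
        st=st or ctrl.get_state(); T=np.eye(4)
        T[:3,:3]=R.from_euler('xyz',st['eef_rot'],degrees=True).as_matrix(); T[:3,3]=st['eef_pos']
        T=T@p['tool_from_camera']; return K,T[:3,:3],T[:3,3]
    return K,R.from_euler('xyz',p['attitude'],degrees=True).as_matrix(),np.array(p['xyz'])
def proj(c,P):
    K,Rm,t=c; q=(np.atleast_2d(P)-t)@Rm@K.T; return q[:,:2]/q[:,2:]
def back(c,uv,z):
    K,Rm,t=c; uv=np.atleast_2d(uv).astype(float)
    d=np.c_[uv,np.ones(len(uv))]@np.linalg.inv(K).T@Rm.T
    return t+d*((z-t[2])/d[:,2])[:,None]
E
python3 - <<'E'
from h import *
c=cam('top'); print(proj(c,[[0,0,0],[.19,.54,.23],[.5,0,0]]))
im=cv2.imread('pics/top0.png')
a=cv2.resize(im[182:260,172:332],None,fx=5,fy=5,interpolation=cv2.INTER_CUBIC)
cv2.imwrite('pics/holder.png',a)
b=cv2.resize(im[215:300,345:425],None,fx=7,fy=7,interpolation=cv2.INTER_CUBIC)
cv2.imwrite('pics/block.png',b)
E
```

```text
[[283.88915538 444.57400557]
 [  4.23175687 375.37178462]
 [284.8265154  229.57135053]]
```

View pics/holder.png

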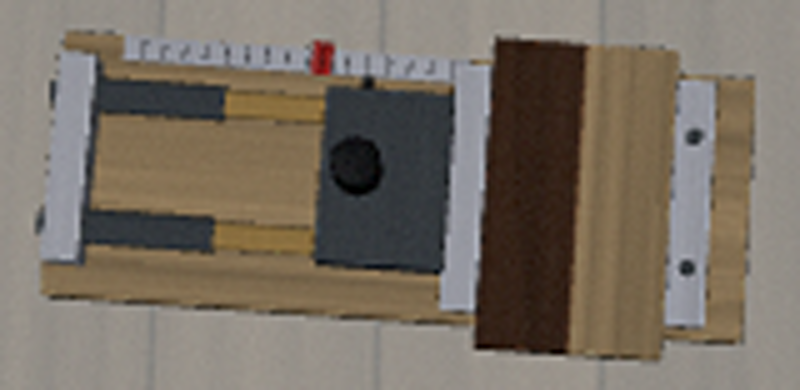

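View pics/block.png

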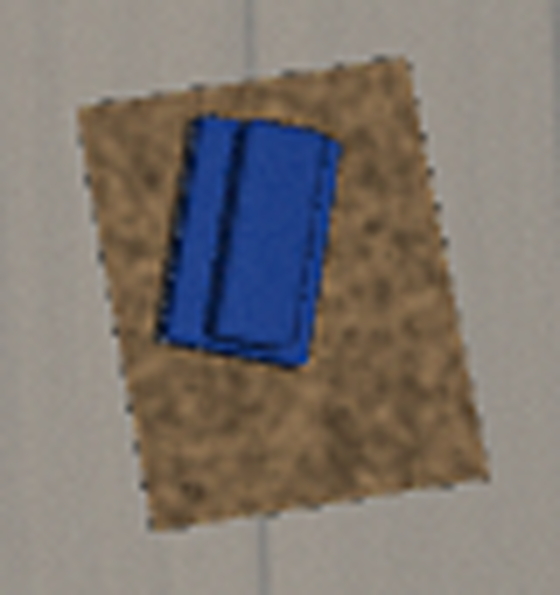

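Run:
```python
from h import *
c=cam('top')
H=lambda p,z:back(c,np.array(p)/5+[172-.4,182-.4],z)
B=lambda p,z:back(c,np.array(p)/7+[345-.43,215-.43],z)
ang=lambda a,b:np.degrees(np.arctan2(*(b-a)[[1,0]]))
s=H([(497,38),(680,50),(661,359),(474,348)],.042); print('shelf',s.mean(0),[np.linalg.norm(s[i]-s[i-1]) for i in range(4)],ang(s[3],s[0]),ang(s[2],s[1]))
m=H([(586,45),(569,353)],.042); print('seam',m,m.mean(0),ang(m[1],m[0]))
print('marker',H((321,55),.036),'pointer',H((369,83),.031),'knob',H((356,165),.094))
m=B([(80,107),(406,60),(488,480),(152,528)],.003); print('mat',m.mean(0),[np.linalg.norm(m[i]-m[i-1]) for i in range(4)],ang(m[3],m[0]))
r=B([(247,121),(322,136),(296,347),(213,337)],.054);print('ridge',r.mean(0),[np.linalg.norm(r[i]-r[i-1]) for i in range(4)],ang(r[3],r[0]),ang(r[2],r[1]))
b=B([(195,117),(340,145),(307,365),(160,340)],.028);print('body',b.mean(0),[np.linalg.norm(b[i]-b[i-1]) for i in range(4)],ang(b[3],b[0]),ang(b[2],b[1]))
```

```text
shelf [ 0.5157114 -0.0038808  0.042    ] [np.float64(0.15029547935227808), np.float64(0.08888481803118758), np.float64(0.14985957371840203), np.float64(0.08893969714049689)] -3.655228987346997 -3.636223523173965
seam [[ 5.90091135e-01 -7.41772971e-03  4.20000000e-02]
 [ 4.41069173e-01  2.05047571e-04  4.20000000e-02]] [ 0.51558015 -0.00360634  0.042     ] -2.928243810430026
marker [[0.58475358 0.12096414 0.036     ]] pointer [[0.57213198 0.0976562  0.031     ]] knob [[0.52245822 0.10055729 0.094     ]]
mat [ 0.43618926 -0.24627119  0.003     ] [np.float64(0.14851311818687335), np.float64(0.11814514349119953), np.float64(0.14935594788220066), np.float64(0.11944146757552161)] 8.643644391787399
ridge [ 0.45199764 -0.230271    0.054     ] [np.float64(0.07428426765603556), np.float64(0.025913957871964308), np.float64(0.07213855612103685), np.float64(0.028117150674694082)] -10.426568529804367 -8.732979580119855
body [ 0.45183947 -0.2299098   0.028     ] [np.float64(0.07832902367589195), np.float64(0.05115009824847982), np.float64(0.07716598130016926), np.float64(0.05114166403710793)] -10.261001111045557 -10.274744837392978
```

>>> drive_tool([
  [1, -0.9, -0.9, 0, -0.81],
  [1, -0.95, -0.9, 0, -0.81],
  [1, -0.99, -0.9, 0, 0],
  [1, -0.99, -0.9, 0, 0],
  [1, -0.99, -0.9, 0, 0],
], newtons=50)

```text
clock: 0.52
eef_pos: [0.2655, 0.4319, 0.2308]
eef_rot: [-179.9, -0.0, 169.9]
ft_force: [0.6, 0.2, -0.2]
grip_width: 0.0852
gripper_force: 0.0
```

>>> drive_tool([
  [1, -0.99, -0.9, 0, 0],
  [1, -0.99, -0.9, 0, 0],
  [1, -0.99, -0.9, 0, 0],
  [1, -0.99, -0.9, 0, 0],
  [1, -0.99, -0.9, 0, 0],
])

```text
clock: 0.93
eef_pos: [0.3471, 0.3258, 0.231]
eef_rot: [-180.0, -0.0, 169.8]
ft_force: [-0.0, 0.2, 0.4]
grip_width: 0.0856
gripper_force: 0.0
```

>>> drive_tool([
  [1, -0.99, -0.9, 0, 0],
  [1, -0.99, -0.9, 0, 0],
  [1, -0.99, -0.9, 0, 0],
  [1, -0.99, -0.9, 0, 0],
  [1, -0.99, -0.9, 0, 0],
])

```text
clock: 1.35
eef_pos: [0.4286, 0.2197, 0.231]
eef_rot: [-180.0, -0.0, 169.8]
ft_force: [0.5, 0.3, 0.6]
grip_width: 0.0852
gripper_force: 0.0
```

>>> drive_tool([
  [1, -0.23, -1, 0, 0],
  [1, -0.23, -1, 0, 0],
  [1, -0.23, -1, 0, 0],
  [1, -0.23, -1, 0, 0],
  [1, -0.23, -1, 0, 0],
])

```text
clock: 1.77
eef_pos: [0.4329, 0.1175, 0.2309]
eef_rot: [-180.0, -0.1, 169.8]
ft_force: [0.0, -0.5, -0.5]
grip_width: 0.0851
gripper_force: 0.0
```

Run:
```python
from h import *
np.save('w1.npy',cam('wrist'),allow_pickle=True) if 0 else None
import pickle
c=cam('wrist');pickle.dump(c,open('w1.pkl','wb'))
im=ctrl.read_camera('wrist')[:,:,::-1];cv2.imwrite('pics/w1r.png',im)
cv2.imwrite('pics/w1.png',cv2.resize(im,(800,600),interpolation=cv2.INTER_CUBIC))
```

```text
(no output)
```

View pics/w1.png

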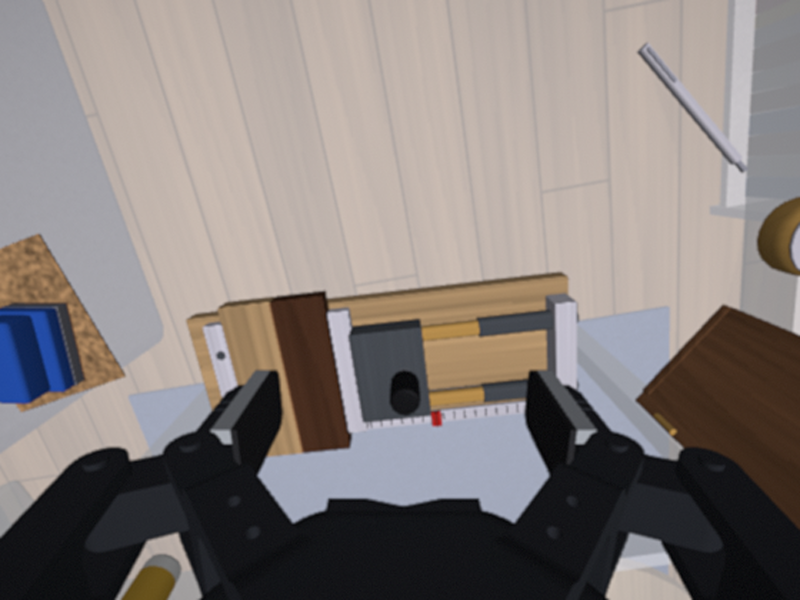

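Run:
```python
from h import *
import pickle
c=pickle.load(open('w1.pkl','rb'))
f=lambda p,z:back(c,np.array(p)*.7-.15,z)
print(f([(274,297),(302,453)],.042),f((405,379),.094),f((437,418),.033))
```

```text
[[ 0.43944092  0.00768428  0.042     ]
 [ 0.59152189 -0.00690363  0.042     ]] [[0.50580763 0.1058725  0.094     ]] [[0.58274812 0.12282238 0.033     ]]
```

>>> drive_tool([
  [1, -0.28, -1, 0, 0],
  [1, -0.28, -1, 0, 0],
  [1, -0.28, -1, 0, 0],
  [1, -0.28, -1, 0, 0],
  [1, -0.28, -1, 0, 0],
])

```text
clock: 2.23
eef_pos: [0.4429, 0.0145, 0.2311]
eef_rot: [180.0, -0.0, 169.8]
ft_force: [-0.1, 1.1, -0.2]
grip_width: 0.0853
gripper_force: 0.0
```

>>> drive_tool([
  [1, -0.28, -1, 0, 0],
  [1, -0.28, -1, 0, 0],
  [1, -0.28, -1, 0, 0],
  [1, -0.28, -1, 0, 0],
  [1, -0.28, -1, 0, 0],
])

```text
clock: 2.65
eef_pos: [0.4528, -0.0889, 0.231]
eef_rot: [180.0, -0.0, 169.8]
ft_force: [0.4, 0.1, 0.2]
grip_width: 0.0854
gripper_force: 0.0
```

>>> drive_tool([
  [1, -0.28, -1, 0.2, 0],
  [1, -0.28, -1, 0.5, 0],
  [1, -0.28, -1, 1, 0],
  [1, -0.28, -1, 1, 0],
  [1, -0.28, -1, 1, 0],
])

```text
clock: 3.07
eef_pos: [0.463, -0.1923, 0.1565]
eef_rot: [180.0, 0.0, 169.8]
ft_force: [-0.3, 0.5, -0.3]
grip_width: 0.0855
gripper_force: 0.0
```

>>> drive_tool([
  [1, 0.1, -1, 0.8, 0],
  [1, 0.1, -0.95, 0.8, 0],
  [1, 0, 0, 0.8, 0],
  [1, 0, 0, 0.8, 0],
  [1, 0, 0, 0, 0],
])

```text
clock: 3.48
eef_pos: [0.4498, -0.2282, 0.0903]
eef_rot: [179.9, -0.4, 169.7]
ft_force: [-0.7, 0.5, -0.2]
grip_width: 0.0853
gripper_force: 0.0
```

Run:
```python
from h import *
c=cam('wrist')
im=ctrl.read_camera('wrist')[:,:,::-1].copy()
# overlay predicted ridge top
a=np.radians(-10.2);Rz=np.array([[np.cos(a),-np.sin(a)],[np.sin(a),np.cos(a)]])
for z,l,w in((.054,.038,.014),(.028,.04,.025)):
    P=np.array([(l,w),(-l,w),(-l,-w),(l,-w)])@Rz.T+[.452,-.230]
    cv2.polylines(im,[proj(c,np.c_[P,[z]*4]).round().astype(int)],True,(0,255,255) if z>.05 else (0,255,0),1)
cv2.imwrite('pics/w2.png',cv2.resize(im,(800,600),interpolation=cv2.INTER_CUBIC)); print(ctrl.get_state()['eef_pos'])
```

```text
[ 0.45057564 -0.22834119  0.09165266]
```

View pics/w2.png

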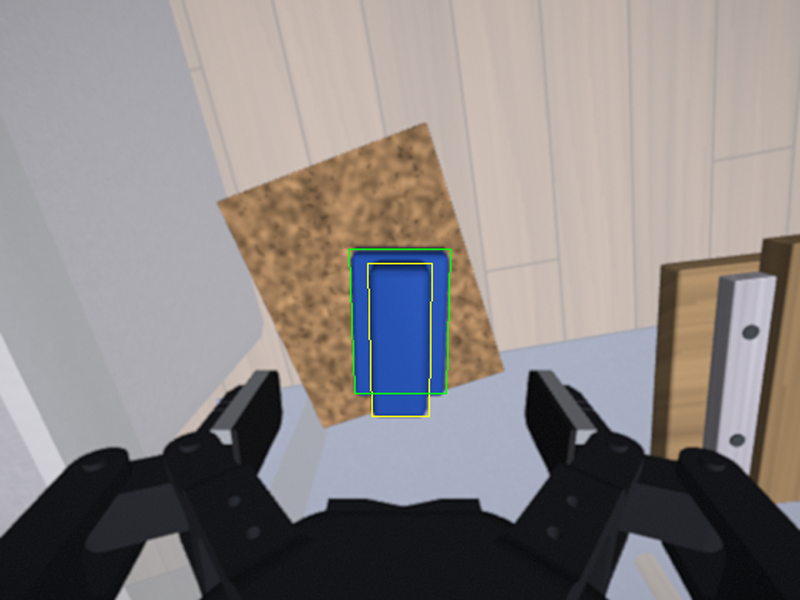

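>>> drive_tool([
  [1, -0.08, -0.07, 0.9, 0],
  [1, 0, 0, 0.9, 0],
  [1, 0, 0, 0.7, 0],
  [1, 0, 0, 0.4, 0],
  [1, 0, 0, 0, 0],
])

```text
clock: 3.95
eef_pos: [0.453, -0.2302, 0.0346]
eef_rot: [180.0, -0.1, 169.8]
ft_force: [0.7, -0.0, -0.2]
grip_width: 0.0856
gripper_force: 0.0
```

>>> drive_tool([
  [0, 0, 0, 0, 0],
  [0, 0, 0, 0, 0],
  [0, 0, 0, 0, 0],
  [0, 0, 0, 0, 0],
  [0, 0, 0, 0, 0],
], newtons=50)

```text
clock: 4.37
eef_pos: [0.4539, -0.2311, 0.036]
eef_rot: [-180.0, 0.1, 169.8]
ft_force: [-0.1, 0.6, 1.9]
grip_width: 0.0267
gripper_force: 54.2
```

>>> drive_tool([
  [0, 0, 0, 0, 0],
  [0, 0, 0, 0, 0],
  [0, 0, 0, 0, 0],
])

```text
clock: 4.62
eef_pos: [0.4538, -0.2311, 0.0357]
eef_rot: [-180.0, 0.1, 169.8]
ft_force: [0.2, -0.0, 2.3]
grip_width: 0.0265
gripper_force: 54.1
```

>>> drive_tool([
  [0, 0, 0, -0.5, 0],
  [0, 0, 0, -1, 0],
  [0, 0, 0, -1, 0],
  [0, 0, 0, -1, -0.57],
  [0, 0, 0, -1, -0.57],
])

```text
clock: 5.03
eef_pos: [0.4526, -0.2305, 0.1263]
eef_rot: [180.0, -0.1, 176.5]
ft_force: [-0.0, -0.1, -1.6]
grip_width: 0.0265
gripper_force: 53.7
```

>>> drive_tool([
  [0, 0, 0.6, 0, 0],
  [0, 0, 1, 0, 0],
  [0, 0, 1, 0, 0],
  [0, 0, 1, 0, 0],
  [0, 0, 1, 0, 0],
])

```text
clock: 5.45
eef_pos: [0.458, -0.1373, 0.1246]
eef_rot: [179.9, -0.1, 176.2]
ft_force: [1.2, 0.7, -0.8]
grip_width: 0.0265
gripper_force: 53.7
```

>>> drive_tool([
  [0, 0, 1, 0, 0],
  [0, 0, 1, 0, 0],
  [0, 0, 1, 0, 0],
  [0, 0, 1, 0, 0],
  [0, 0, 0.6, 0, 0],
])

```text
clock: 5.87
eef_pos: [0.4635, -0.0447, 0.1245]
eef_rot: [179.9, -0.2, 176.3]
ft_force: [0.3, -0.2, -1.4]
grip_width: 0.0265
gripper_force: 53.7
```

>>> drive_tool([
  [0, 0, 0, 0, 0],
  [0, 0, 0, 0, 0],
])

```text
clock: 6.03
eef_pos: [0.4641, -0.0462, 0.1247]
eef_rot: [180.0, -0.1, 176.4]
ft_force: [0.3, -0.3, -1.2]
grip_width: 0.0267
gripper_force: 53.7
```

Run:
```python
from h import *
import pickle
for n,f,c in(('top','pics/top0.png',cam('top')),('wrist','pics/w1r.png',pickle.load(open('w1.pkl','rb')))):
    g=cv2.GaussianBlur(cv2.imread(f,0),(3,3),0).astype(np.float32)
    ys=np.arange(-.025,.025,.0005); pts=[]
    for x in np.arange(.455,.535,.005):
        uv=proj(c,np.c_[np.full(len(ys),x),ys,np.full(len(ys),.042)]).astype(np.float32)
        v=cv2.remap(g,uv[:,0].reshape(1,-1),uv[:,1].reshape(1,-1),cv2.INTER_LINEAR)[0]
        d=np.abs(np.gradient(cv2.GaussianBlur(v[None],(1,1),0)[0])); pts.append((x,ys[d.argmax()]))
    pts=np.array(pts); k=np.polyfit(*pts.T,1); print(n,np.degrees(np.arctan(k[0])),np.polyval(k,.5156),np.std(pts[:,1]-np.polyval(k,pts[:,0])))
```

```text
top -3.3804551208708316 -0.0034226960784313407 0.0007452028435063925
wrist -10.483933793059824 -0.007576715686274466 0.0017786114713054342
```

>>> drive_tool([
  [0, -0.11, 0.9, 0, 0],
  [0, -0.11, 0.9, 0.4, 0],
  [0, 0, 0.51, 0.7, 0],
  [0, 0, 0, 0.7, 0],
  [0, 0, 0, 0.3, 0],
])

```text
clock: 6.45
eef_pos: [0.4712, -0.0015, 0.0818]
eef_rot: [-180.0, -0.2, 176.3]
ft_force: [-0.7, -0.9, -2.0]
grip_width: 0.0267
gripper_force: 53.7
```

>>> drive_tool([
  [0, 0, 0, 0, 0],
  [0, 0, 0, 0.1, 0],
  [0, 0, 0, 0, 0],
])

```text
clock: 6.7
eef_pos: [0.4727, -0.0021, 0.0814]
eef_rot: [-180.0, 0.0, 176.3]
ft_force: [0.2, 1.0, -1.6]
grip_width: 0.0268
gripper_force: 53.7
```

>>> drive_tool([
  [0, 0, 0, 0.15, 0],
  [0, 0, 0, 0.1, 0],
  [0, 0, 0, 0.05, 0],
  [0, 0, 0, 0, 0],
])

```text
clock: 7.03
eef_pos: [0.4727, -0.0017, 0.0755]
eef_rot: [-180.0, 0.0, 176.3]
ft_force: [0.1, -1.0, -1.0]
grip_width: 0.0264
gripper_force: 53.8
```

>>> drive_tool([
  [0, 0, 0, 0.05, 0],
  [0, 0, 0, 0, 0],
  [0, 0, 0, 0, 0],
])

```text
clock: 7.28
eef_pos: [0.4727, -0.0016, 0.0746]
eef_rot: [-180.0, 0.0, 176.4]
ft_force: [-0.5, -0.5, 1.9]
grip_width: 0.0268
gripper_force: 54.2
```

>>> drive_tool([
  [0, 0, 0, 0.05, 0],
  [0, 0, 0, 0, 0],
  [0, 0, 0, 0, 0],
])

```text
clock: 7.53
eef_pos: [0.4727, -0.0016, 0.0735]
eef_rot: [-180.0, 0.0, 176.4]
ft_force: [-1.3, -1.2, 4.3]
grip_width: 0.0267
gripper_force: 54.4
```

>>> drive_tool([
  [0, -0.1, 0, 0.01, 0],
  [0, -0.2, 0, 0, 0],
  [0, -0.2, 0, 0, 0],
  [0, -0.2, 0, 0, 0],
  [0, -0.2, 0, 0, 0],
])

```text
clock: 7.95
eef_pos: [0.4905, -0.0024, 0.073]
eef_rot: [180.0, -0.0, 176.3]
ft_force: [-2.9, -0.4, 5.0]
grip_width: 0.0268
gripper_force: 54.5
```

>>> drive_tool([
  [0, -0.2, 0, 0, 0],
  [0, -0.2, 0, 0, 0],
  [0, -0.2, 0, 0, 0],
  [0, -0.2, 0, 0, 0],
  [0, -0.2, 0, 0, 0],
])

```text
clock: 8.37
eef_pos: [0.5108, -0.0039, 0.0731]
eef_rot: [-180.0, -0.0, 176.3]
ft_force: [-3.0, 0.8, 4.0]
grip_width: 0.0268
gripper_force: 54.5
```

>>> drive_tool([
  [0, -0.2, 0, 0.01, 0],
  [0, -0.2, 0, 0, 0],
  [0, -0.2, 0, 0, 0],
  [0, -0.2, 0, 0, 0],
  [0, -0.2, 0, 0, 0],
])

```text
clock: 8.78
eef_pos: [0.5308, -0.0052, 0.0729]
eef_rot: [-180.0, -0.0, 176.3]
ft_force: [-4.4, 1.2, 3.8]
grip_width: 0.0269
gripper_force: 54.5
```

>>> drive_tool([
  [0, -0.2, 0, 0, 0],
  [0, -0.2, 0, 0, 0],
  [0, -0.2, 0, 0, 0],
  [0, -0.2, 0, 0, 0],
  [0, -0.2, 0, 0, 0],
])

```text
clock: 9.2
eef_pos: [0.5507, -0.0064, 0.0729]
eef_rot: [-180.0, 0.0, 176.3]
ft_force: [-4.6, 0.3, 4.6]
grip_width: 0.0271
gripper_force: 54.5
```

>>> drive_tool([
  [0, -0.2, 0, 0, 0],
  [0, -0.2, 0, 0, 0],
  [0, -0.15, 0, 0, 0],
  [0, 0, 0, 0, 0],
  [0, 0, 0, 0, 0],
])

```text
clock: 9.62
eef_pos: [0.5626, -0.0073, 0.0731]
eef_rot: [-180.0, 0.1, 176.3]
ft_force: [-0.8, -0.0, 4.8]
grip_width: 0.027
gripper_force: 54.5
```

>>> drive_tool([
  [0, 0, 0, -0.4, 0],
  [0, 0, 0, -0.9, 0],
  [0, 0, 0, -1, 0],
  [0, 0.43, -0.8, -0.7, 0],
  [0, 0.43, -0.99, 0, 0],
])

```text
clock: 10.03
eef_pos: [0.5451, -0.0415, 0.1361]
eef_rot: [-180.0, 0.4, 176.5]
ft_force: [0.8, -0.4, -2.1]
grip_width: 0.0269
gripper_force: 53.7
```

>>> drive_tool([
  [0, 0.43, -0.99, 0, 0],
  [0, 0.43, -0.99, 0, 0],
  [0, 0.43, -0.99, 0, 0],
  [0, 0.43, -0.99, 0, 0],
  [0, 0.43, -0.99, 0, 0],
])

```text
clock: 10.45
eef_pos: [0.4924, -0.1388, 0.1331]
eef_rot: [-180.0, 0.1, 176.4]
ft_force: [0.7, -0.5, -2.0]
grip_width: 0.0264
gripper_force: 53.7
```

>>> drive_tool([
  [0, 0.43, -0.99, 0, 0],
  [0, 0.43, -0.99, 0, 0],
  [0, 0.43, -0.99, 0, 0],
  [0, 0.43, -0.99, 0.5, 0],
  [0, 0.39, -0.8, 1, 0],
])

```text
clock: 10.87
eef_pos: [0.4463, -0.233, 0.1048]
eef_rot: [-179.8, 0.4, 176.3]
ft_force: [1.1, -0.4, -2.1]
grip_width: 0.0267
gripper_force: 53.8
```

>>> drive_tool([
  [0, 0, -0.39, 1, 0],
  [0, 0, 0, 1, 0],
  [0, 0, 0, 0.5, 0],
  [0, 0, 0, 0.2, 0],
  [0, 0, 0, 0, 0],
])

```text
clock: 11.28
eef_pos: [0.4435, -0.2377, 0.048]
eef_rot: [180.0, -0.1, 176.3]
ft_force: [-0.1, -0.1, -1.2]
grip_width: 0.0267
gripper_force: 53.7
```

>>> drive_tool([
  [0, 0, 0, 0.3, 0],
  [0, 0, 0, 0.2, 0],
  [0, 0, 0, 0.1, 0],
  [0, 0, 0, 0.03, 0],
  [0, 0, 0, 0, 0],
])

```text
clock: 11.7
eef_pos: [0.4442, -0.2379, 0.0365]
eef_rot: [-180.0, 0.0, 176.4]
ft_force: [0.4, 0.4, -0.7]
grip_width: 0.0268
gripper_force: 53.7
```

>>> drive_tool([
  [0, 0, 0, 0.05, 0],
  [0, 0, 0, 0, 0],
])

```text
clock: 11.87
eef_pos: [0.4442, -0.2379, 0.0357]
eef_rot: [-180.0, 0.0, 176.4]
ft_force: [-0.7, 1.1, 1.1]
grip_width: 0.0274
gripper_force: 54.2
```

>>> drive_tool([
  [0.8, 0, 0, 0, 0],
  [0.8, 0, 0, 0, 0],
  [0.8, 0, 0, 0, 0],
  [0.8, 0, 0, 0, 0],
  [0.8, 0, 0, 0, 0],
])

```text
clock: 12.28
eef_pos: [0.444, -0.238, 0.0353]
eef_rot: [-180.0, 0.0, 176.3]
ft_force: [0.3, 0.3, 0.0]
grip_width: 0.0681
gripper_force: 0.0
```

>>> drive_tool([
  [0.8, 0, 0, -0.3, 0],
  [0.8, 0, 0, -0.8, 0],
  [0.8, 0, 0, -1, 0],
  [0.8, 0, 0, -1, 0],
  [0.8, 0, 0, -1, 0],
])

```text
clock: 12.7
eef_pos: [0.4437, -0.2378, 0.1184]
eef_rot: [180.0, -0.0, 176.3]
ft_force: [0.3, -1.0, 0.9]
grip_width: 0.0684
gripper_force: 0.0
```

>>> drive_tool([
  [1, 0, 0, -1, 0],
  [1, 0, 0, 0, 0],
  [1, 0, 0, 0, 0],
])

```text
clock: 12.95
eef_pos: [0.4448, -0.2385, 0.1388]
eef_rot: [-179.9, 0.2, 176.3]
ft_force: [-0.2, 0.8, 0.5]
grip_width: 0.0854
gripper_force: 0.0
```

Run:
```python
from h import *
im=ctrl.read_camera('wrist')[:,:,::-1];t=ctrl.read_camera('top')[:,:,::-1];cv2.imwrite('pics/t3r.png',t)
cv2.imwrite('pics/w3.png',np.hstack([cv2.resize(im,(400,300)),cv2.resize(t[170:320,170:370],(400,300))]))
```

```text
(no output)
```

View pics/w3.png

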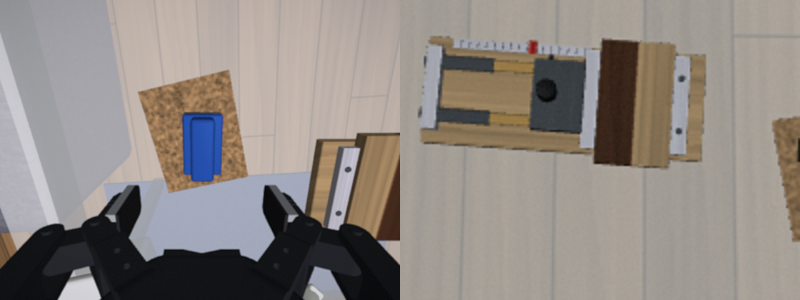

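>>> drive_tool([
  [1, -0.16, 0.96, -0.2, 0],
  [1, -0.16, 0.96, -0.2, 0],
  [1, -0.16, 0.96, 0, 0],
  [1, -0.16, 0.96, 0, 0],
  [1, -0.16, 0.96, 0, 0],
])

```text
clock: 13.47
eef_pos: [0.4651, -0.1419, 0.1439]
eef_rot: [179.9, -0.2, 176.3]
ft_force: [0.0, -0.4, -0.1]
grip_width: 0.0855
gripper_force: 0.0
```

>>> drive_tool([
  [1, -0.16, 0.96, 0, 0],
  [1, -0.16, 0.96, 0, 0],
  [1, -0.16, 0.96, 0, 0],
  [1, -0.16, 0.96, 0, 0],
  [1, -0.16, 0.96, 0, 0],
])

```text
clock: 13.88
eef_pos: [0.4871, -0.0472, 0.1438]
eef_rot: [180.0, -0.2, 176.3]
ft_force: [0.8, -0.4, 0.5]
grip_width: 0.0852
gripper_force: 0.0
```

>>> drive_tool([
  [1, -0.16, 0.96, 0, 0],
  [1, -0.16, 0.96, 0, 0],
  [1, -0.16, 0.96, 0, 0],
  [1, -0.16, 0.96, 0, 0],
  [1, -0.16, 0.96, 0, 0],
])

```text
clock: 14.3
eef_pos: [0.5092, 0.0474, 0.1438]
eef_rot: [-180.0, -0.2, 176.3]
ft_force: [0.6, 0.1, -0.3]
grip_width: 0.0856
gripper_force: 0.0
```

>>> drive_tool([
  [1, -0.16, 0.9, 0, 0],
  [1, -0.16, 0.8, 0, 0],
  [1, -0.16, 0.7, 0, 0],
  [1, 0, 0.3, 0, 0],
  [1, 0, 0, 0, 0],
])

```text
clock: 14.72
eef_pos: [0.5225, 0.1007, 0.1441]
eef_rot: [-180.0, -0.1, 176.4]
ft_force: [-0.5, 0.6, 0.2]
grip_width: 0.0859
gripper_force: 0.0
```

Run:
```python
from h import *
import pickle
c=cam('wrist');pickle.dump(c,open('w4.pkl','wb'))
im=ctrl.read_camera('wrist')[:,:,::-1]
s=ctrl.read_camera('scene')[:,:,::-1];cv2.imwrite('pics/s4r.png',s);cv2.imwrite('pics/w4r.png',im)
u,v=proj(c,[[.5225,.1006,.094]])[0].astype(int);print(u,v,proj(cam('scene'),[[.5225,.1006,.094],[.572,.0977,.031]]),ctrl.get_state()['eef_pos'])
u0,v0=u-67,min(v-75,420-150)
a=cv2.resize(im[v0:v0+150,u0:u0+133],(399,450),interpolation=cv2.INTER_CUBIC)
b=cv2.resize(s[190:265,285:351],(396,450),interpolation=cv2.INTER_CUBIC)
print(u0,v0);cv2.imwrite('pics/c4.png',np.hstack([a,b]))
```

```text
281 229 [[322.87168917 198.05199969]
 [308.28853872 227.6672525 ]] [0.5223193  0.09932771 0.14441935]
214 154
```

View pics/c4.png

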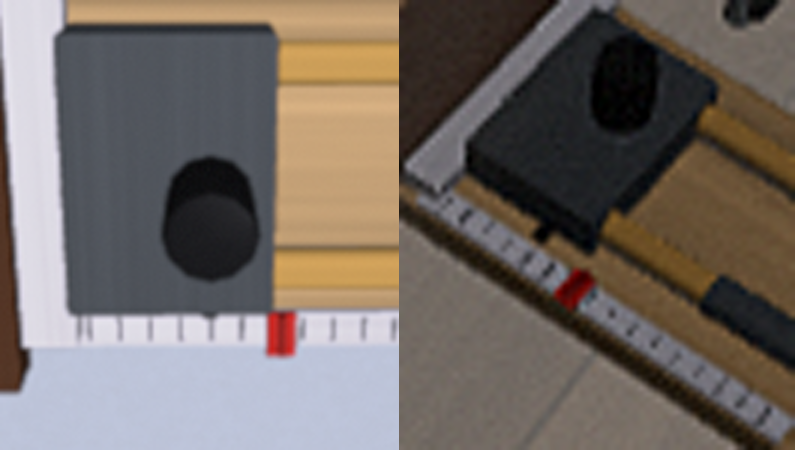

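Run:
```python
from h import *
import pickle
c=pickle.load(open('w4.pkl','rb')); s=cam('scene')
W=lambda p,z:back(c,np.array(p)/3+[214-.33,154-.33],z)[0]
S=lambda p,z:back(s,np.array(p)/6+[285-.42,190-.42],z)[0]
for a in(-3.4,-4):
  ey=np.array([-np.sin(np.radians(a)),np.cos(np.radians(a)),0])
  k,p,m=W((211,236),.094),W((209,318),.031),W((281,333),.034)
  print('wrist',k,p,m,(m-p)@ey,(m-k)@ey)
  p,m=S((142,237),.031),S((176,288),.034); print('scene',p,m,(m-p)@ey)
```

```text
wrist [0.5246821  0.10198204 0.094     ] [0.57764263 0.09862935 0.031     ] [0.58283971 0.1213466  0.034     ] 0.02298548320453238 0.022779590384291948
scene [0.57527816 0.09974794 0.031     ] [0.58855553 0.12375139 0.034     ] 0.024748634338335147
wrist [0.5246821  0.10198204 0.094     ] [0.57764263 0.09862935 0.031     ] [0.58283971 0.1213466  0.034     ] 0.02302444141413091 0.023374257159406216
scene [0.57527816 0.09974794 0.031     ] [0.58855553 0.12375139 0.034     ] 0.02487116311647797
```

>>> drive_tool([
  [1, -0.1, 0.1, 0.6, 0],
  [1, 0, 0, 1, 0],
  [1, 0, 0, 1, 0],
  [1, 0, 0, 0.8, 0],
  [1, 0, 0, 0.5, 0],
])

```text
clock: 15.23
eef_pos: [0.5238, 0.1003, 0.0655]
eef_rot: [-179.9, -0.2, 176.3]
ft_force: [-0.2, 0.2, -0.9]
grip_width: 0.085
gripper_force: 0.0
```

>>> drive_tool([
  [1, 0, 0, 0, 0],
  [0, 0, 0, 0, 0],
  [0, 0, 0, 0, 0],
  [0, 0, 0, 0, 0],
  [0, 0, 0, 0, 0],
], newtons=60)

```text
clock: 15.65
eef_pos: [0.5262, 0.1016, 0.0683]
eef_rot: [180.0, 0.1, 176.3]
ft_force: [0.6, -0.4, -0.8]
grip_width: 0.0389
gripper_force: 0.0
```

>>> drive_tool([
  [0, 0, 0, 0, 0],
  [0, 0, 0, 0, 0],
  [0, 0, 0, 0, 0],
])

```text
clock: 15.9
eef_pos: [0.526, 0.1017, 0.0683]
eef_rot: [180.0, 0.1, 176.4]
ft_force: [-1.5, -0.2, 6.0]
grip_width: 0.0224
gripper_force: 58.5
```

>>> drive_tool([
  [0, 0, 0.1, 0, 0],
  [0, 0, 0.15, 0, 0],
  [0, 0, 0.2, 0, 0],
  [0, 0, 0.2, 0, 0],
  [0, 0, 0.2, 0, 0],
])

```text
clock: 16.32
eef_pos: [0.5268, 0.1156, 0.0683]
eef_rot: [-179.7, 0.1, 176.4]
ft_force: [-0.7, -12.3, 7.3]
grip_width: 0.022
gripper_force: 59.0
```

>>> drive_tool([
  [0, 0, 0.15, 0, 0],
  [0, 0, 0.1, 0, 0],
  [0, 0, 0.05, 0, 0],
  [0, 0, 0, 0, 0],
  [0, 0, 0, 0, 0],
])

```text
clock: 16.73
eef_pos: [0.5271, 0.1214, 0.0683]
eef_rot: [-179.7, 0.1, 176.4]
ft_force: [-0.7, -12.4, 6.9]
grip_width: 0.0219
gripper_force: 59.0
```

>>> drive_tool([
  [0, 0, 0.1, 0, 0],
  [0, 0, 0.1, 0, 0],
  [0, 0, 0, 0, 0],
  [0, 0, 0, 0, 0],
])

```text
clock: 17.07
eef_pos: [0.5273, 0.1252, 0.0683]
eef_rot: [-179.7, 0.1, 176.4]
ft_force: [-1.1, -12.3, 8.4]
grip_width: 0.0221
gripper_force: 59.1
```

Run:
```python
from h import *
import pickle
c=cam('wrist');pickle.dump(c,open('w5.pkl','wb'))
im=ctrl.read_camera('wrist')[:,:,::-1]
s=ctrl.read_camera('scene')[:,:,::-1]
u,v=proj(c,[[.584,.122,.034]])[0].astype(int)
u0,v0=u-67,min(v-75,420-150)
a=cv2.resize(im[v0:v0+150,u0:u0+133],(399,450),interpolation=cv2.INTER_CUBIC)
b=cv2.resize(s[190:265,285:351],(396,450),interpolation=cv2.INTER_CUBIC)
print(u0,v0,u,v);cv2.imwrite('pics/c5.png',np.hstack([a,b]))
```

```text
215 237 282 312
```

View pics/c5.png

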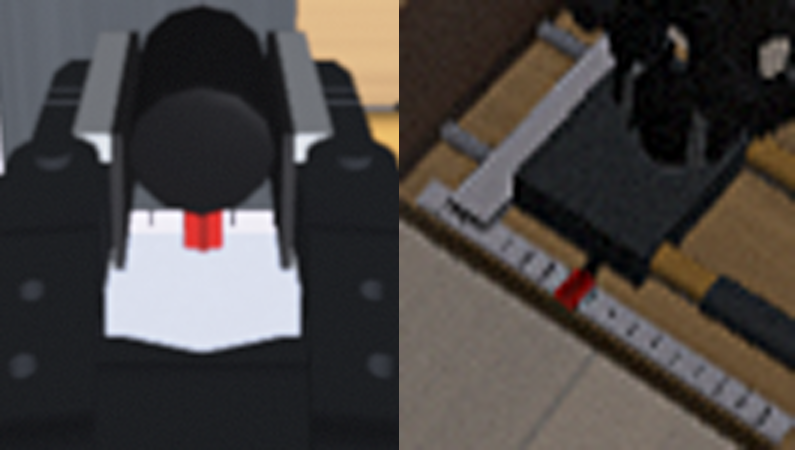

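Run:
```python
from h import *
import pickle
c=pickle.load(open('w5.pkl','rb')); s=cam('scene')
W=lambda p,z:back(c,np.array(p)/3+[215-.33,237-.33],z)[0]
S=lambda p,z:back(s,np.array(p)/6+[285-.42,190-.42],z)[0]
for a in(-3.4,-4):
  ey=np.array([-np.sin(np.radians(a)),np.cos(np.radians(a)),0])
  k,m=W((202,150),.094),W((203,232),.034); print(k,m,(m-k)@ey)
  p,m=S((192,265),.031),S((176,288),.034); print('scene',p,m,(m-p)@ey)
st=ctrl.get_state();print(st['eef_pos'],st['ft_force'],st['joint_velocities'].round(2),st['clock'])
```

```text
[0.52585024 0.12532756 0.094     ] [0.58536628 0.1216115  0.034     ] -0.0001798389598430863
scene [0.57478153 0.1222951  0.031     ] [0.58855553 0.12375139 0.034     ] 0.002270610258774634
[0.52585024 0.12532756 0.094     ] [0.58536628 0.1216115  0.034     ] 0.00044462082863731557
scene [0.57478153 0.1222951  0.031     ] [0.58855553 0.12375139 0.034     ] 0.002413565721893251
[0.52729323 0.12513011 0.06832399] [ -0.5040639  -11.55393878   7.84471835] [ 0.04 -0.11 -0.06  0.01 -0.03 -0.01] 17.1667
```

>>> drive_tool([
  [0, 0, 0.04, 0, 0],
  [0, 0, 0, 0, 0],
  [0, 0, 0, 0, 0],
  [0, 0, 0, 0, 0],
  [0, 0, 0, 0, 0],
])

```text
clock: 17.58
eef_pos: [0.5273, 0.1258, 0.0683]
eef_rot: [-179.7, 0.1, 176.4]
ft_force: [-0.4, -13.3, 6.9]
grip_width: 0.0224
gripper_force: 59.1
```

>>> drive_tool([
  [0, 0, 0, 0, 0],
  [0, 0, 0, 0, 0],
  [0, 0, 0, 0, 0],
  [0, 0, 0, 0, 0],
  [0, 0, 0, 0, 0],
])

```text
clock: 18.0
eef_pos: [0.5274, 0.1258, 0.0683]
eef_rot: [-179.7, 0.1, 176.4]
ft_force: [-2.6, -12.1, 8.6]
grip_width: 0.0223
gripper_force: 59.1
```

Run:
```python
from h import *
print(ctrl.close_job())
```

```text
the job is handed in; nothing more can be done
None
```

The job is handed in at 18 s (no verdict was returned): the block made the full seam stroke at about 6 N and is back on its mat, let go, and the jaw is held on its pointer mark, which my camera measurements put within about 2 mm of the red marker (4 mm allowed).

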